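Third hand at the riveting fixture

ROBOT

A 6-joint arm with a two-finger parallel gripper is mounted at the origin on the work surface. World frame = base frame: x ahead of the robot, y to its left, z up, the work surface at z = 0. Lengths are in mm, angles in rad, forces in N, time in s.
With the tool pointing down it reaches from about 275 to 750 mm from the base axis. Payload 10.2 kg.
Tool frame: the origin (TCP) lies at the very end of the fingers, on their centre line; the grasp point (between the pads) lies 19 mm behind it; z points along the fingers, y is the direction in which the jaws open and shut (so a half turn about z gives the same grasp; the last joint's range is limited). The gripper opens to 85 mm and grips with 20 to 120 N. Pads are 22 mm wide; open, the fingers measure 114 mm over their backs; the gripper's body (76 mm by 85 mm) begins 54 mm behind the grasp point. The pads swing forward as they close: fully open they stand 13 mm farther back than shut.
Start: joints at [-1.328, 0.313, 1.498, -0, 1.331, -0.223], TCP at [235.786, -469.08, 231.294] pointing down, gripper open.
Joint ranges: [-2.94, 2.94], [-0.97, 2.17], [0.19, 2.56], [-1.23, 4.37], [0.02, 3.11], [-2.88, 2.88]. Speed limits (rad/s): [2.39, 2.39, 3.01, 3.14, 3.14, 3.14].

INTERFACE

Orientations are given as a unit quaternion [w, x, y, z].
In Python, from rig import readout, cams, finish_job gives the robot as it stands. The module is installed in compiled form; this text tells all that it offers.
- The arm moves only by the tool carry_out, never from a script. Its argument "steps" is one flat list of numbers, 7 for each row, row after row: the shift along the tool's x, y, z in cm, then the turn, a rotation vector about the tool's x, y, z in units of 5 degrees (1.0 is 5 degrees), then the opening, from -1 (shut) to 1 (fully open), so that 0 is half open. In form: [x, y, z, ax, ay, az, hand, x, y, z, ax, ay, az, hand, ...]. A call has 1 to 20 rows; each row shifts and turns the commanded pose from where the row before left it, along the tool's axes as they then stand; what a row does not reach is not made up. A row lasts 1/12 s, in which the tool goes at most 41.7 mm and 7.16 degrees, less where a joint would pass 70% of its speed; a pose out of reach is approached as far as the arm can. A call with a gripper value outside its range is refused whole. The fingers move at their own pace and stop on an object; "grip_force" is the grip in N (left out, the last holds). Time passes only in rows, so rows that do not move let the fingers close. It gives the time, the measured TCP pose, the force and the opening at its end, in the units of the state.
- readout.sense(): the state, without advancing time (a new reading comes with each control period).
- cams.capture(name): name is "scene" or "top" or "wrist"; returns the picture (480x640x3 uint8, red, green, blue); there is no depth.
- cams.calibration(name): a dict with "fx", "fy", "cx", "cy" (pixels), "R" (3x3) and "t" (3): a world point X has camera coordinates R X + t; the wrist camera has in their place "T_tool_cam" (4x4, takes a point from camera to tool coordinates, whose origin is the TCP and whose axes are the flange's). Camera axes: x right, y down, z forward; pixel columns grow to the right and rows downward; lengths in mm; the calibration is good to about 2 mm. A picture is of the moment at which its call begins: read the wrist's pose just before it. calibration takes no time and is no camera call.
- finish_job(): hands the job in, once; it reports no verdict.
The state is a dict: "time_s": time; "joints": joint angles; "dq": joint speeds; "tau": joint torques, N m; "eef_pos": TCP position; "ee_rot": TCP orientation; "force": force on the tool from outside, world axes, zero at the start; "wrist_torque": the same for the moment, N m; "grip_width": opening from 0.0 (shut) to 1.0 (fully open).
Only numpy, scipy, OpenCV 4.12 (cv2) and the standard library are available. Lean on these libraries where they do the work, as an engineer would, in place of code of your own. Each camera call takes 0.05 s, during which the arm holds its last target.

TASK

Ready the riveter by pressing the three keys on its key box fully down one at a time, from the largest to the smallest. Then set the steel bracket flat on the fixture's bed, a long edge of its base square to the sprung stop and centred on it, and push the bracket against the stop until the face of the stop is about level with the scribed line (half of its travel), never bottoming the stop out. Finish while still holding the bracket pressed there with a steady push, so a mate can rivet it, and leave the other things on the bench alone.

Things in the scene. Friction and masses are not known exactly. Their poses are not given: they have to be found in the camera images.
- bracket_mid (a point): Centre of the loose steel bracket, half-way up (27.5 mm above its underside). Base plate 100 mm (its x) by 70 mm (y) by 8 mm thick; one upright lug rises from its middle to 55 mm above the underside, 44 mm long (x) and 12 mm thick (y): pinch it across the 12 mm. z up. About 0.4 kg, flat on the bench at the start, the same after a half turn.
- bracket: The same bracket; origin at the centre of its underside, same axes.
- bed_mid (a point): Point on the upper face of the fixture's flat steel bed, 12 mm above the bench. z up; y points towards the sprung stop, x runs along its face. The bed spans -75 to 75 mm in x and -90 to 155 mm in y. The middle of the stop is at x = 0. A white line is scribed across the bed at y = 85 mm, seen either side of the stop.
- fixture: The fixed fixture: bed, stop and housing; origin on the bench straight below the point on the bed, same axes. The grey housing behind the stop is 130 mm wide (x) and stands across the bed from y = 107 to 153 mm, up to 36 mm above the bed.
- stop_face (a point): Middle of the front face of the sprung stop, an aluminium plate 80 mm wide (x), 28 mm high and 10 mm thick; its face looks to -y of the bed, stands at y = 75 mm of the bed at rest, and moves to +y when pushed. It begins 1.5 mm above the bed; this point lies 15.5 mm above the bed. Axes as the bed's.
- stop (a joint): How far the sprung stop is pushed in, m: 0 at rest, 0.010 half-way (its face level with the scribed line), 0.020 bottomed out. The spring gives 1 N per mm.
- key_large_top (a point): Centre of the top of the large key, a round grey spring key 46 mm across on the key box. The three keys stand in a row about 66 mm apart, in any order. Pressed straight down.
- key_large (a joint): How far the large key is down, m: 0 up, 0.006 fully down, which takes about 5 N; it springs back.
- key_medium_top (a point): Centre of the top of the medium key, a round grey spring key 32 mm across on the key box. The three keys stand in a row about 66 mm apart, in any order. Pressed straight down.
- key_medium (a joint): How far the medium key is down, m: 0 up, 0.006 fully down, which takes about 5 N; it springs back.
- key_small_top (a point): Centre of the top of the small key, a round grey spring key 20 mm across on the key box. The three keys stand in a row about 66 mm apart, in any order. Pressed straight down.
- key_small (a joint): How far the small key is down, m: 0 up, 0.006 fully down, which takes about 5 N; it springs back.
- keybox: Fixed grey key box, 100 mm (x) by 220 mm (y) by 40 mm high, carrying the three keys in a row along its y; origin at the centre of its underside.
- tin: Bystander, to be left alone: open tin, 66 mm across and 90 mm tall. Origin on its underside.
- sleeve: Bystander, to be left alone: short steel tube standing on end, 74 mm across and 50 mm tall. Origin on its underside.
- socket: Bystander, to be left alone: wrench socket standing on end, 28 mm across and 50 mm tall. Origin on its underside.
- screwdriver: Bystander, to be left alone: screwdriver lying near the robot, up to 30 mm high. Origin on its underside.
- spanner: Bystander, to be left alone: spanner lying beyond the key box, up to 20 mm high. Origin on its underside.
Mind the look-alikes: they are no part of the job. Leave any blue look-alike of the bracket alone.

How it is judged:
By the outcome, as a careful person would: the job done as asked, in the order asked, and still so for the second after the job is handed in, while the arm keeps its last pose, push and grip.
It also fails if it takes over 56 s, if anything falls off the work surface, if the arm or the gripper's body presses on something with over 40 N, if the wrist force passes 120 N, or if a joint passes its speed limit or range.

## Working session

There is one attempt and no reset: what is moved stays moved. The work goes in short steps, Python scripts to look and compute and a tool call to move; the robot and the scene stay as the last step left them, time stands still between calls to the robot, and variables do not carry over. Pictures are saved under pics/ and viewed, and the job is handed in when it is done.

Besides the shell and the picture viewer there is one more tool, called after "Emit:" as name(argument=value, ...) on one line, values as JSON. carry_out: Moves the arm, as the interface text tells. Its arguments: {"type":"object","properties":{"steps":{"type":"array","items":{"type":"number"}},"grip_force":{"type":"number"}},"required":["steps"]}

```bash
mkdir -p pics
python3 - <<'E'
from rig import readout, cams
import cv2, numpy as np
s=readout.sense(); print(s)
for n in ["scene","top","wrist"]:
    im=cams.capture(n); cv2.imwrite(f"pics/{n}0.png",im[:,:,::-1]); print(n,cams.calibration(n))
E
```

```text
{'time_s': 0.0, 'joints': array([-1.32838105e+00,  3.13456545e-01,  1.49847603e+00,  2.32341086e-05,
        1.33101445e+00, -2.23428370e-01]), 'dq': array([-0.00071068,  0.00018158,  0.00155665,  0.00165557, -0.00029395,
        0.00100621]), 'tau': array([ 1.80230585e-03, -4.12266827e+01, -2.59744728e+01, -2.25510678e-05,
        4.22106401e-03,  2.78322773e-06]), 'eef_pos': array([ 235.73146565, -468.7944244 ,  230.71707377]), 'ee_rot': array([-6.77266133e-04,  9.72996545e-01,  2.30818685e-01,  4.85353643e-06]), 'force': array([-0.643002  , -0.28236128,  0.09442029]), 'wrist_torque': array([-0.0179132 ,  0.04971432,  0.01003906]), 'grip_width': 1.0016925348198924}
scene {'fx': 488.31156817879247, 'fy': 488.31156817879247, 'cx': 317.9600792633083, 'cy': 242.44971860638142, 'R': array([[ 0.20101133,  0.97955256,  0.00843986],
       [ 0.67710135, -0.13270964, -0.7238245 ],
       [-0.70790409,  0.15121157, -0.6899325 ]]), 't': array([-122.36904758, -352.69783154, 1441.7531893 ])}
top {'fx': 521.9158939191979, 'fy': 521.9158939191979, 'cx': 318.1240586114126, 'cy': 228.8584786716943, 'R': array([[ 0.01140087, -0.99990615, -0.00759727],
       [-0.98401953, -0.00986891, -0.17778685],
       [ 0.17769518,  0.00950278, -0.98403969]]), 't': array([  -7.43390259,  563.32375017, 1016.97169632])}
wrist {'fx': 346.89829129202263, 'fy': 346.89829129202263, 'cx': 313.6618896690901, 'cy': 240.91413678203148, 'T_tool_cam': array([[-5.59062201e-04, -9.54093928e-01, -2.99507035e-01,
         7.72558898e+01],
       [ 9.99999652e-01, -3.47835737e-04, -7.58559949e-04,
         3.03246367e-01],
       [ 6.19558191e-04, -2.99507355e-01,  9.54093790e-01,
        -1.40928766e+02],
       [ 0.00000000e+00,  0.00000000e+00,  0.00000000e+00,
         1.00000000e+00]])}
```

View pics/top0.png

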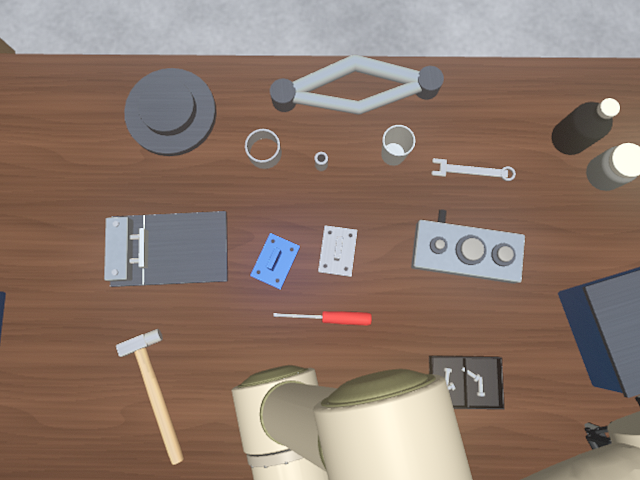

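View pics/scene0.png

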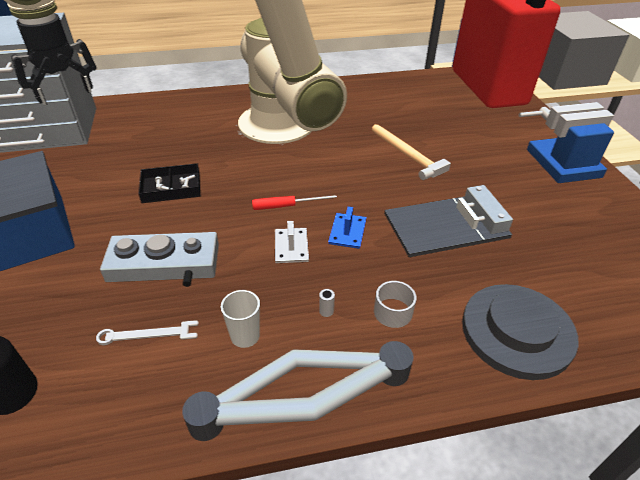

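The top view shows the key box around (470,250), with medium, large and small keys at (503,254), (471,249) and (439,244). The silver bracket is at (338,251) with the blue look-alike at (275,261). The bed is at (185,248), with its stop to the left (+y). Next I'll enlarge these areas.

Run:
```python
import cv2
im=cv2.imread("pics/top0.png")
a=cv2.resize(im[205:290,405:535],None,fx=6,fy=6,interpolation=cv2.INTER_CUBIC); cv2.imwrite("pics/c_key.png",a)
a=cv2.resize(im[215:290,310:370],None,fx=8,fy=8,interpolation=cv2.INTER_CUBIC); cv2.imwrite("pics/c_br.png",a)
a=cv2.resize(im[200:295,95:235],None,fx=5.5,fy=5.5,interpolation=cv2.INTER_CUBIC); cv2.imwrite("pics/c_fix.png",a)
```

```text
(no output)
```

View pics/c_key.png

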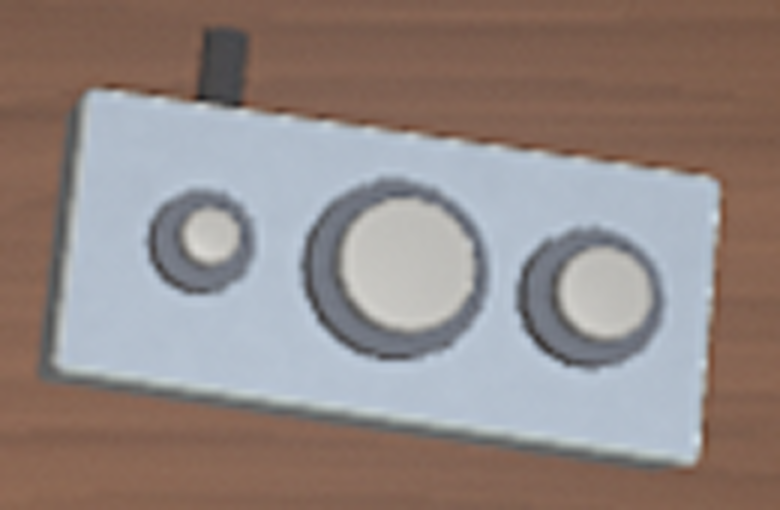

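View pics/c_br.png

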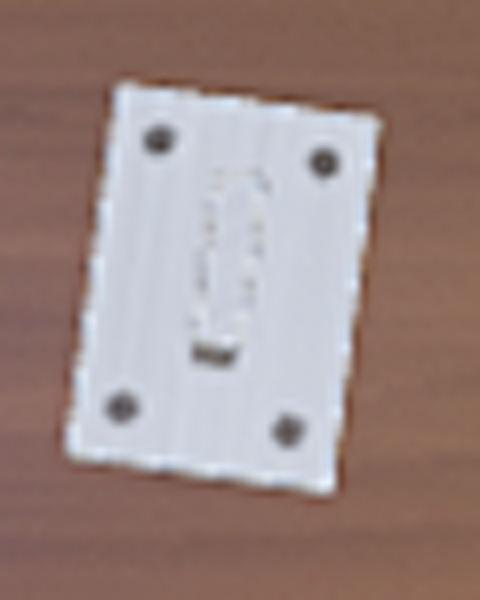

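View pics/c_fix.png

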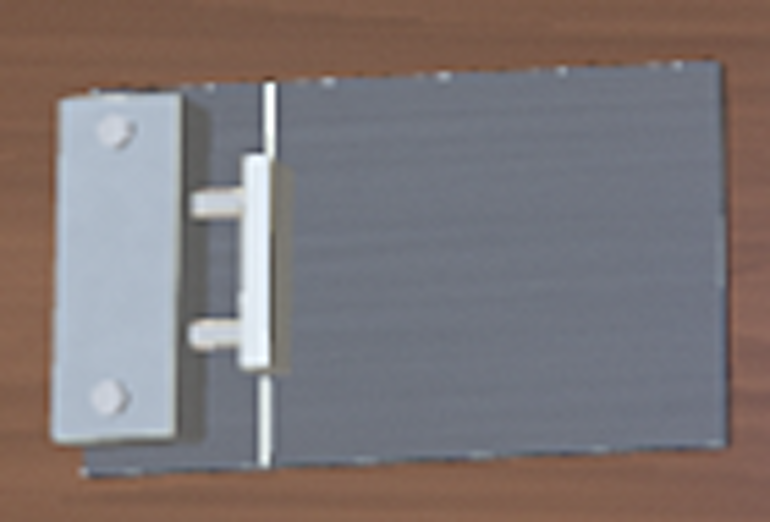

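```bash
cat > h.py <<'E'
import numpy as np, cv2
from rig import readout, cams
from scipy.spatial.transform import Rotation as Ro
def cal(n):
    c=cams.calibration(n)
    if n=="wrist":
        s=readout.sense(); q=s["ee_rot"]; Rt=Ro.from_quat([q[1],q[2],q[3],q[0]]).as_matrix()
        T=c["T_tool_cam"]; R=Rt@T[:3,:3]; C=Rt@T[:3,3]+s["eef_pos"]
        return c,R.T,-R.T@C
    return c,np.array(c["R"]),np.array(c["t"])
def ray(n,u,v):
    c,R,t=cal(n); C=-R.T@t
    d=R.T@np.array([(u-c["cx"])/c["fx"],(v-c["cy"])/c["fy"],1]); return C,d/np.linalg.norm(d)
def onz(n,u,v,z):
    C,d=ray(n,u,v); return C+d*(z-C[2])/d[2]
def tri(obs):
    A=np.zeros((3,3));b=np.zeros(3)
    for n,u,v in obs:
        C,d=ray(n,u,v);P=np.eye(3)-np.outer(d,d);A+=P;b+=P@C
    X=np.linalg.solve(A,b);return X,[float(np.linalg.norm((np.eye(3)-np.outer(d,d))@(X-C))) for C,d in [ray(*o) for o in obs]]
E
python3 - <<'E'
from h import *
np.set_printoptions(precision=1,suppress=True)
print("br",[onz("top",310+x/8,215+y/8,8) for x,y in [(120,83),(380,120),(335,493),(68,457)]])
B=np.array([onz("top",310+x/8,215+y/8,8) for x,y in [(120,83),(380,120),(335,493),(68,457)]]);print(B.mean(0))
print("bed",[onz("top",95+x/5.5,200+y/5.5,12) for x,y in [(720,62),(730,445),(82,475),(93,90),(270,84),(264,466)]])
for z in (50,60): print([onz("top",405+x/6,205+y/6,z) for x,y in [(210,235),(408,263),(605,293)]])
im=cv2.imread("pics/scene0.png")
cv2.imwrite("pics/s_key.png",cv2.resize(im[220:290,95:225],None,fx=6,fy=6,interpolation=cv2.INTER_CUBIC))
cv2.imwrite("pics/s_br.png",cv2.resize(im[200:270,265:375],None,fx=7,fy=7,interpolation=cv2.INTER_CUBIC))
cv2.imwrite("pics/s_fix.png",cv2.resize(im[175:260,380:520],None,fx=5.5,fy=5.5,interpolation=cv2.INTER_CUBIC))
E
```

```text
br [array([578.7, -15.5,   8. ]), array([569.4, -84.7,   8. ]), array([470.2, -72.8,   8. ]), array([478.9,  -2.8,   8. ])]
[524.3 -44.    8. ]
bed [array([606.5, 196.4,  12. ]), array([458.1, 186.2,  12. ]), array([444.1, 431.7,  12. ]), array([593. , 439.7,  12. ]), array([596.1, 371. ,  12. ]), array([448.3, 362.8,  12. ])]
[array([ 534.3, -249.4,   50. ]), array([ 525.5, -315.9,   50. ]), array([ 515.9, -381.7,   50. ])]
[array([ 532.8, -247.1,   60. ]), array([ 524., -313.,   60.]), array([ 514.6, -378.2,   60. ])]
```

View pics/s_key.png

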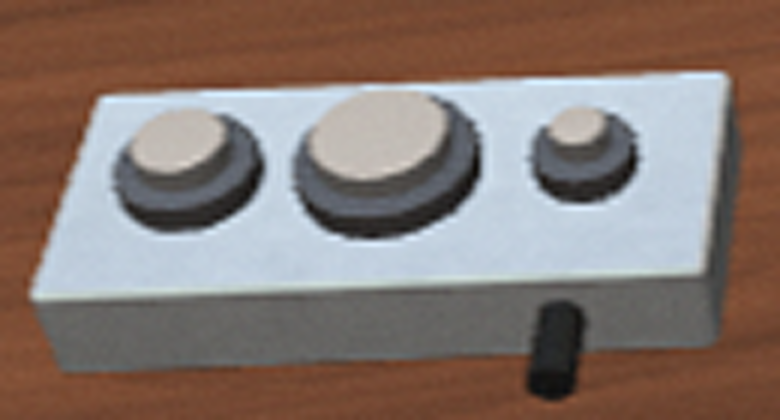

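View pics/s_br.png

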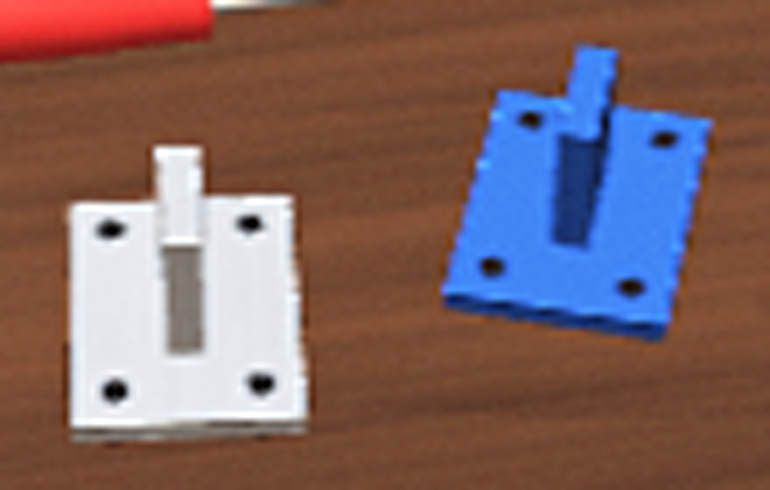

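View pics/s_fix.png

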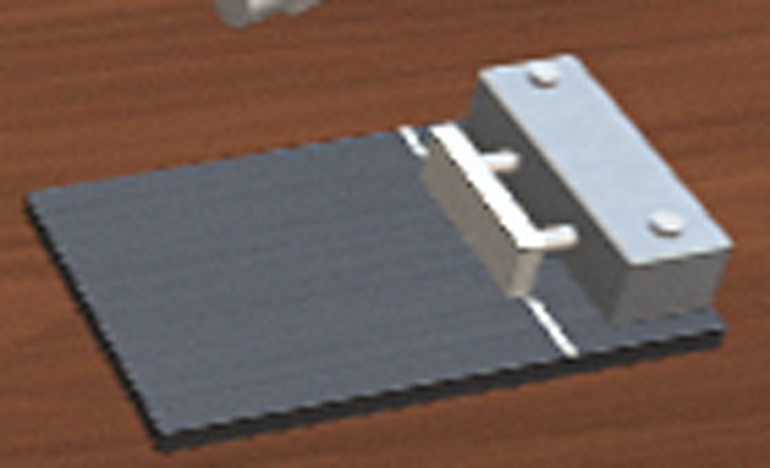

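Run:
```python
from h import *
from scipy.optimize import least_squares
np.set_printoptions(precision=2,suppress=True)
K=dict(S=((210,235),(577,127)),L=((408,263),(378,137)),M=((605,293),(178,142)))
for k,(a,b) in K.items():
    print(k,tri([("top",405+a[0]/6,205+a[1]/6),("scene",95+b[0]/6,220+b[1]/6)]))
def proj(n,X):
    c,R,t=cal(n);p=R@X+t;return np.array([c["fx"]*p[0]/p[2]+c["cx"],c["fy"]*p[1]/p[2]+c["cy"]])
def fit(obs,x0,names=("top","scene")):
    # obs: (cam,u,v,local xyz)
    def f(p):
        c,s=np.cos(p[2]),np.sin(p[2]); r=[]
        for n,u,v,l in obs:
            X=np.array([p[0]+c*l[0]-s*l[1],p[1]+s*l[0]+c*l[1],l[2]]);r+=list(proj(n,X)-[u,v])
        return np.array(r)
    o=least_squares(f,x0,loss="soft_l1");return o.x,f(o.x).reshape(-1,2)
T=lambda x,y:("top",95+x/5.5,200+y/5.5); S=lambda x,y:("scene",380+x/5.5,175+y/5.5)
top=[(*T(720,62),(75,-90,12)),(*T(730,445),(-75,-90,12)),(*T(82,475),(-75,155,12)),(*T(270,84),(75,85,12)),(*T(264,466),(-75,85,12)),
 (*T(270,155),(40,75,41.5)),(*T(268,369),(-40,75,41.5)),(*T(184,94),(65,107,48)),(*T(177,440),(-65,107,48)),(*T(60,98),(65,153,48)),(*T(52,441),(-65,153,48))]
sc=[(*S(27,197),(-75,-90,12)),(*S(158,435),(75,-90,12)),(*S(722,328),(75,155,12)),(*S(573,354),(75,85,12)),(*S(403,128),(-75,85,12)),(*S(428,130),(-40,75,41.5)),(*S(520,250),(40,75,41.5)),(*S(630,265),(65,107,48)),(*S(732,245),(65,153,48)),(*S(574,56),(-65,153,48)),(*S(480,72),(-65,107,48))]
for o in (top,sc,top+sc):
    x,r=fit(o,[525,285,0]);print("fix",x);print(r.T)
T=lambda x,y:("top",310+x/8,215+y/8); S=lambda x,y:("scene",265+x/7,200+y/7)
top=[(*T(120,83),(50,35,8)),(*T(380,120),(50,-35,8)),(*T(335,493),(-50,-35,8)),(*T(68,457),(-50,35,8))]
# scene: image right=+y, down=+x
sc=[(*S(305,418),(50,35,8)),(*S(72,430),(50,-35,8)),(*S(70,205),(-50,-35,8)),(*S(292,197),(-50,35,8)),(*S(203,242),(22,6,55)),(*S(162,244),(22,-6,55)),(*S(154,148),(-22,-6,55)),(*S(201,148),(-22,6,55))]
for o in (top,sc,top+sc):
    x,r=fit(o,[525,-44,0.1]);print("br",x);print(r.T)
```

```text
S (array([ 532.82, -246.68,   60.  ]), [0.3987191312942898, 0.39871913129428155])
L (array([ 524.1 , -312.45,   59.31]), [0.6771744258426681, 0.6771744258426722])
M (array([ 514.55, -377.5 ,   60.01]), [0.6347341645034983, 0.6347341645035498])
fix [527.02 280.97   0.06]
[[ 0.4  -0.25  0.16  0.37  0.62  0.22  0.13 -0.54 -0.38 -0.26 -0.41]
 [-0.31  0.32  0.54 -0.37  0.55  0.13 -0.26 -0.5  -0.43 -0.15  0.49]]
fix [528.8  281.93   0.05]
[[-0.77  0.12  0.95 -0.57 -0.37  0.46  0.35  0.06  0.56 -0.13 -0.79]
 [-0.88  0.01  0.22  0.82  0.24 -0.32  0.03  0.04  0.26 -0.48 -0.5 ]]
fix [527.73 281.54   0.06]
[[ 0.2  -0.55 -0.13  0.17  0.33 -0.   -0.15 -0.75 -0.68 -0.46 -0.7  -1.13
  -0.04  0.53 -0.91 -0.86 -0.   -0.02 -0.32  0.11 -0.7  -1.31]
 [-0.59  0.04  0.1  -0.75  0.16 -0.26 -0.66 -0.9  -0.85 -0.59  0.04 -1.04
  -0.23 -0.27  0.4  -0.07 -0.64 -0.35 -0.39 -0.22 -0.85 -0.84]]
br [524.29 -43.96  -0.13]
[[-0.04  0.1  -0.14  0.08]
 [ 0.21 -0.06 -0.06 -0.08]]
br [526.31 -41.88  -0.14]
[[ 0.17 -0.04  0.13 -0.3  -0.09 -0.04  0.65 -0.42]
 [ 0.16 -0.18 -0.09 -0.13  0.3   0.24 -0.05 -0.26]]Traceback (mo
[... 1040 characters left out ...]
use_one_sided, method,
                             ^^^^^^^^^^^^^^^^^^^^^^
                             mf)
                             ^^^
    df = [f_eval - f0 for f_eval in f_evals]
                                    ^^^^^^^
    f = np.atleast_1d(self.fun(x, *self.args, **self.kwargs))
                      ~~~~~~~~^^^^^^^^^^^^^^^^^^^^^^^^^^^^^^
    return np.atleast_1d(self.fun(x))
                         ~~~~~~~~^^^
    return self.f(x, *self.args, **self.kwargs)
           ~~~~~~^^^^^^^^^^^^^^^^^^^^^^^^^^^^^^
  File "<stdin>", line 14, in f
  File "<stdin>", line 8, in proj
  File "h.py", line 5, in cal
    c=cams.calibration(n)
ValueError: time passes only in moves, steps and waits
```

Emit:
carry_out(steps=[3.64,-0.11,0,0,0,0,-1,3.64,-0.11,0,0,0,0,-1,3.64,-0.11,0,0,0,0,-1,3.64,-0.11,0,0,0,0,-1,3.64,-0.11,0,0,0,0,-1,3.64,-0.11,0,0,0,0,-1,3.64,-0.11,0,0,0,0,-1,3.64,-0.11,0,0,0,0,-1,3.64,-0.11,0,0,0,0,-1,0,0,2.8,0,0,1.38,-1,0,0,2.8,0,0,1.38,-1,0,0,2.8,0,0,1.38,-1,0,0,2.8,0,0,1.38,-1,0,0,2.4,0,0,1.38,-1,0,0,0,0,0,0,-1,0,0,0,0,0,0,-1,0,0,0,0,0,0,-1])

```text
time_s: 1.57
eef_pos: [524.7, -313.6, 97.0]
ee_rot: [0.001, 0.998, -0.066, 0.001]
force: [0.2, -0.8, 0.5]
grip_width: -0.001
```

```bash
cat > plan.py <<'E'
import sys,numpy as np
from rig import readout
from scipy.spatial.transform import Rotation as Ro
np.set_printoptions(precision=3,suppress=True)
def st():
    s=readout.sense(); q=s["ee_rot"]; R=Ro.from_quat([q[1],q[2],q[3],q[0]]).as_matrix()
    print("t",round(s["time_s"],2),"p",s["eef_pos"],"th",np.arctan2(R[1,0],R[0,0]),"zax",R[:,2],"F",s["force"],"T",s["wrist_torque"],"g",round(s["grip_width"],3))
    return s,R
if __name__=="__main__":
    s,R=st()
    if len(sys.argv)>=4:
        d=np.array([float(a) for a in sys.argv[1:4]])-s["eef_pos"]; print("shift tool cm",R.T@d/10)
    if len(sys.argv)>4:
        th=float(sys.argv[4]); R2=np.array([[np.cos(th),np.sin(th),0],[np.sin(th),-np.cos(th),0],[0,0,-1.]])
        print("rotvec units", np.degrees(Ro.from_matrix(R.T@R2).as_rotvec())/5)
E
python3 plan.py 524.1 -312.5 90 -0.135
python3 - <<'E'
from rig import cams
import pickle,cv2
try:
    C={n:cams.calibration(n) for n in ("top","scene","wrist")}; pickle.dump(C,open("cal.pkl","wb"))
except Exception as e: print(e)
for n in ("scene","wrist"): cv2.imwrite(f"pics/{n}1.png",cams.capture(n)[:,:,::-1])
E
sed -i 's/c=cams.calibration(n)/c=CAL[n]/; 1a import pickle; CAL=pickle.load(open("cal.pkl","rb"))' h.py; head -8 h.py
```

```text
t 1.57 p [ 524.652 -313.629   96.971] th -0.1327987869178648 zax [ 0.002 -0.002 -1.   ] F [ 0.238 -0.792  0.477] T [ 0.026  0.046 -0.032] g -0.001
shift tool cm [-0.071 -0.105  0.697]
rotvec units [ 0.015 -0.022  0.025]
import numpy as np, cv2
import pickle; CAL=pickle.load(open("cal.pkl","rb"))
from rig import readout, cams
from scipy.spatial.transform import Rotation as Ro
def cal(n):
    c=CAL[n]
    if n=="wrist":
        s=readout.sense(); q=s["ee_rot"]; Rt=Ro.from_quat([q[1],q[2],q[3],q[0]]).as_matrix()
```

View pics/wrist1.png

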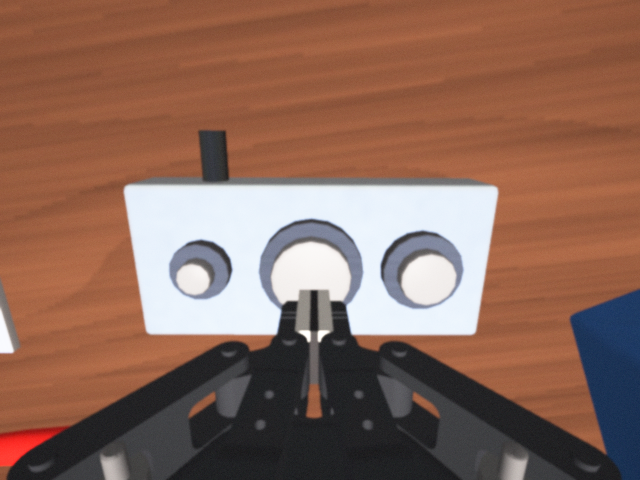

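View pics/scene1.png

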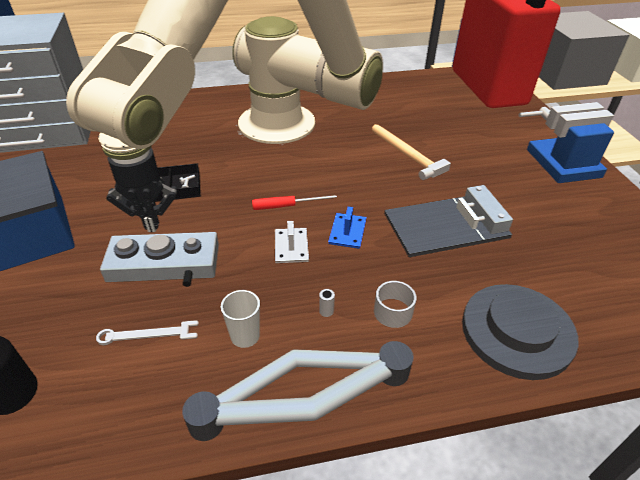

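The wrist picture shows the small key at (193,278), large at (311,~273, partly hidden) and medium at (428,279). I'll check these against the triangulated positions.

Run:
```python
from h import *
np.set_printoptions(precision=1,suppress=True)
for k,p in dict(S=(193.5,278),L=(311,276),M=(428,279)).items(): print(k,onz("wrist",*p,60))
```

```text
S [ 533.5 -247.2   60. ]
L [ 525.9 -312.2   60. ]
M [ 515.3 -376.6   60. ]
```

Emit:
carry_out(steps=[0,-0.12,1.7,0,0,0,-1,0,0,1.4,0,0,0,-1,0,0,0.6,0,0,0,-1,0,0,0.3,0,0,0,-1,0,0,0.2,0,0,0,-1,0,0,0,0,0,0,-1])

```text
time_s: 2.17
eef_pos: [524.4, -312.0, 55.9]
ee_rot: [0.0, 0.998, -0.068, 0.0]
force: [-6.7, 5.4, 11.9]
grip_width: 0.002
```

```bash
python3 plan.py 525 -312.4 54 -0.135
```

```text
t 2.17 p [ 524.404 -312.019   55.918] th -0.13527660075737635 zax [ 0.    -0.001 -1.   ] F [-6.698  5.412 11.883] T [ 0.824  1.039 -0.019] g 0.002
shift tool cm [0.064 0.03  0.192]
rotvec units [ 0.007 -0.006 -0.003]
```

Emit:
carry_out(steps=[0,0,0,0,0,0,-1,0,0,0,0,0,0,-1])

```text
time_s: 2.33
eef_pos: [524.4, -312.0, 55.9]
ee_rot: [0.0, 0.998, -0.068, 0.0]
force: [-6.0, 4.9, 13.3]
grip_width: -0.001
```

Emit:
carry_out(steps=[0,0,0.1,0,0,0,-1,0,0,0,0,0,0,-1,0,0,0,0,0,0,-1])

```text
time_s: 2.58
eef_pos: [524.5, -312.1, 55.8]
ee_rot: [0.001, 0.998, -0.068, 0.0]
force: [-8.6, 6.4, 19.6]
grip_width: 0.001
```

```bash
python3 plan.py 525 -312.4 54 -0.135
python3 - <<'E'
from rig import cams
import cv2
im=cams.capture("scene")[:,:,::-1]
cv2.imwrite("pics/s_k2.png",cv2.resize(im[180:290,85:225],None,fx=5,fy=5,interpolation=cv2.INTER_CUBIC))
E
```

```text
t 2.58 p [ 524.455 -312.077   55.808] th -0.1351891316078336 zax [ 0.001 -0.001 -1.   ] F [-8.596  6.407 19.605] T [ 1.126  1.475 -0.048] g 0.001
shift tool cm [0.058 0.024 0.181]
rotvec units [ 0.012 -0.011 -0.002]
```

View pics/s_k2.png

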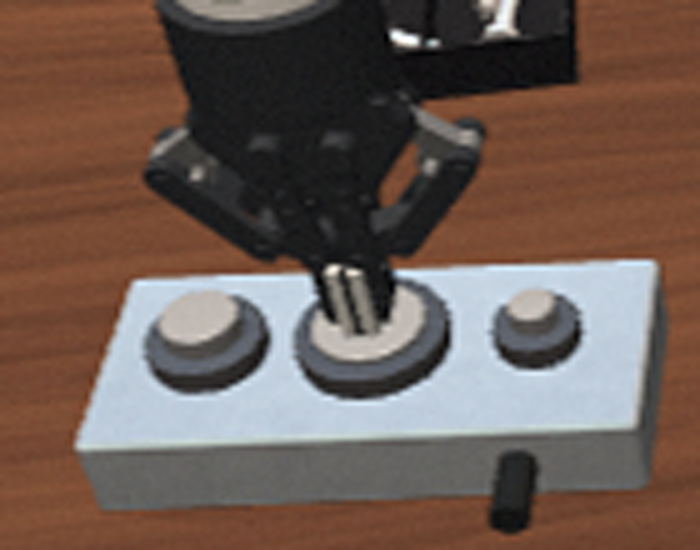

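The large key bottomed at z≈55.8: the force climbs with no further motion, and the picture shows the key down. Next is the medium key.

Emit:
carry_out(steps=[0,0,-1.5,0,0,0,-1,0,0,-1.5,0,0,0,-1,-0.03,3.3,0,0,0,0,-1,-0.03,3.27,0,0,0,0,-1,0,0,0,0,0,0,-1,0,0,1.5,0,0,0,-1,0,0,0.7,0,0,0,-1,0,0,0.5,0,0,0,-1,0,0,0.3,0,0,0,-1,0,0,0,0,0,0,-1,0,0,0,0,0,0,-1])

```text
time_s: 3.55
eef_pos: [514.8, -377.3, 55.8]
ee_rot: [0.001, 0.998, -0.068, 0.0]
force: [-10.0, 4.1, 22.0]
grip_width: 0.003
```

```bash
python3 plan.py 515 -377 54 -0.135
python3 - <<'E'
from rig import cams
import cv2
im=cams.capture("scene")[:,:,::-1]
cv2.imwrite("pics/s_k3.png",cv2.resize(im[180:290,85:225],None,fx=5,fy=5,interpolation=cv2.INTER_CUBIC))
E
```

```text
t 3.55 p [ 514.759 -377.265   55.793] th -0.13515073987149992 zax [ 0.    -0.002 -1.   ] F [-9.994  4.118 21.952] T [ 0.741  1.752 -0.019] g 0.003
shift tool cm [ 0.02  -0.03   0.179]
rotvec units [ 0.024 -0.005 -0.002]
```

View pics/s_k3.png

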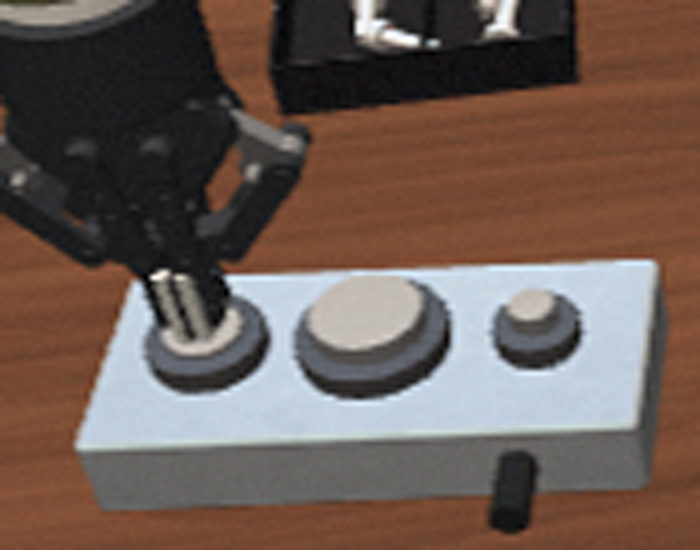

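The medium key is down and the large one has sprung back. The small key is next.

Emit:
carry_out(steps=[0,0,-1.5,0,0,0,-1,0,0,-1.5,0,0,0,-1,0.02,-3.29,0,0,0,0,-1,0.02,-3.29,0,0,0,0,-1,0.02,-3.29,0,0,0,0,-1,0.01,-3.29,0,0,0,0,-1,0,0,0,0,0,0,-1,0,0,1.5,0,0,0,-1,0,0,0.7,0,0,0,-1,0,0,0.5,0,0,0,-1,0,0,0.3,0,0,0,-1,0,0,0,0,0,0,-1,0,0,0,0,0,0,-1])

```text
time_s: 4.68
eef_pos: [533.5, -246.4, 55.6]
ee_rot: [-0.0, 0.998, -0.068, 0.0]
force: [-8.7, 10.6, 30.4]
grip_width: 0.001
```

```bash
python3 plan.py 533.2 -247 54 -0.135
python3 - <<'E'
from rig import cams
import cv2
im=cams.capture("scene")[:,:,::-1]
cv2.imwrite("pics/s_k4.png",cv2.resize(im[180:290,85:225],None,fx=5,fy=5,interpolation=cv2.INTER_CUBIC))
E
```

```text
t 4.68 p [ 533.481 -246.355   55.597] th -0.13623244194916956 zax [ 0.001  0.001 -1.   ] F [-8.725 10.598 30.396] T [ 1.847  1.794 -0.009] g 0.001
shift tool cm [-0.019  0.068  0.16 ]
rotvec units [-0.007 -0.005 -0.014]
```

View pics/s_k4.png

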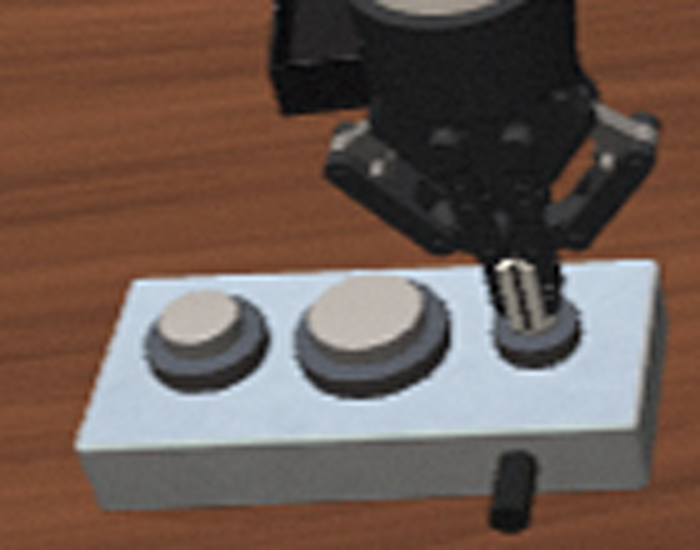

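All three keys have been pressed to the bottom in order (55.8, 55.8, 55.6 mm). Next I lift and go above the bracket.

Emit:
carry_out(steps=[0,0,-2.5,0,0,0,-1,0,0,-2.5,0,0,0,-1,-0.59,-3.34,-0.5,0,0,0,0,-0.59,-3.34,-0.5,0,0,0,0,-0.59,-3.34,-0.5,0,0,0,0,-0.59,-3.34,-0.5,0,0,0,0,-0.59,-3.34,-0.5,0,0,0,0,-0.6,-3.34,-0.5,0,0,0,0,0,0,0,0,0,0,0,0,0,0,0,0,0,0,0,0,0,0,0,0,0])

```text
time_s: 5.65
eef_pos: [525.4, -44.0, 132.3]
ee_rot: [0.0, 0.998, -0.068, -0.0]
force: [0.2, -0.1, -0.0]
grip_width: 0.503
```

```bash
python3 plan.py 525.3 -43 16 -0.135
python3 - <<'E'
from rig import cams
import cv2
for n in ("wrist","top"): cv2.imwrite(f"pics/{n}5.png",cams.capture(n)[:,:,::-1])
E
```

```text
t 5.65 p [525.447 -43.994 132.261] th -0.13650630322336174 zax [-0. -0. -1.] F [ 0.172 -0.126 -0.025] T [-0.034  0.02  -0.029] g 0.503
shift tool cm [-0.028 -0.1   11.626]
rotvec units [ 0.003  0.    -0.017]
```

View pics/wrist5.png

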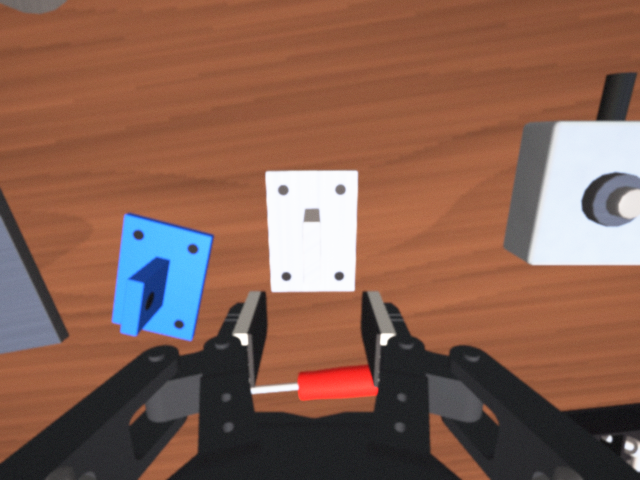

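Run:
```python
from h import *
np.set_printoptions(precision=2,suppress=True)
P=np.array([onz("wrist",*p,8) for p in [(266,171),(357,170),(355,291),(271,292)]]);print(P,P.mean(0))
print("ang",np.arctan2(*(P[0]+P[1]-P[2]-P[3])[[1,0]]), "ang2",np.arctan2(*(P[1]-P[0]+P[2]-P[3])[[1,0]])+np.pi/2)
L=[onz("wrist",*p,55) for p in [(303.5,221),(320.5,221)]];print(L,np.mean(L,0))
im=cv2.imread("pics/wrist5.png");cv2.imwrite("pics/c5.png",cv2.resize(im[160:300,250:370],None,fx=5,fy=5,interpolation=cv2.INTER_CUBIC))
```

```text
[[579.06 -15.42   8.  ]
 [570.34 -83.37   8.  ]
 [471.04 -71.62   8.  ]
 [479.84  -1.67   8.  ]] [525.07 -43.02   8.  ]
ang -0.12776224972630823 ang2 -0.12634251532950969
[array([548.38, -40.77,  55.  ]), array([546.86, -51.66,  55.  ])] [547.62 -46.22  55.  ]
```

View pics/c5.png

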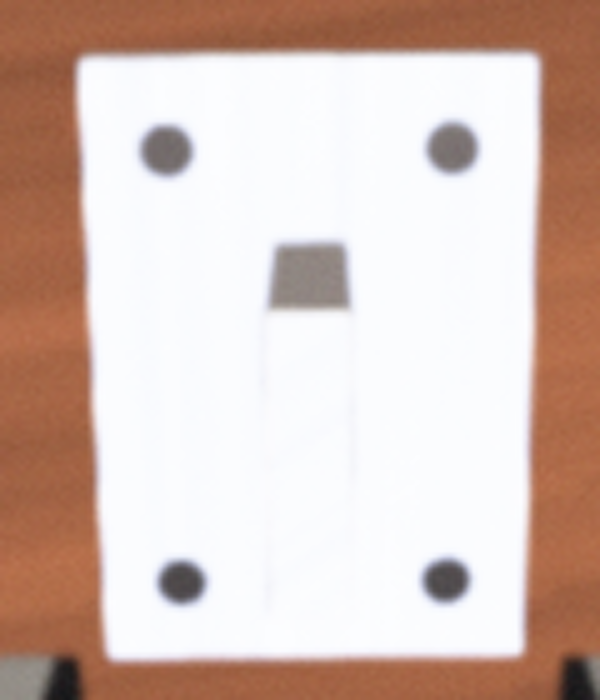

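The bracket centre comes out at (525,-43) from the wrist and (525.3,-43) from the fit. I descend and grip.

Emit:
carry_out(steps=[0,-0.1,3.5,0,0,0,0,0,0,3.5,0,0,0,0,0,0,3,0,0,0,0,0,0,1.2,0,0,0,0,0,0,0.4,0,0,0,0,0,0,0,0,0,0,-1,0,0,0,0,0,0,-1,0,0,0,0,0,0,-1,0,0,0,0,0,0,-1,0,0,0,0,0,0,-1,0,0,0,0,0,0,-1], grip_force=60)

```text
time_s: 6.67
eef_pos: [526.3, -42.8, 17.5]
ee_rot: [0.0, 0.998, -0.068, 0.001]
force: [-0.3, -2.7, 6.3]
grip_width: 0.132
```

```bash
python3 plan.py
```

```text
t 6.67 p [526.264 -42.84   17.512] th -0.13638387739409266 zax [ 0.002 -0.001 -1.   ] F [-0.307 -2.738  6.28 ] T [-0.332  0.135 -0.077] g 0.132
```

Gripped: the opening is 0.132, about 11–12 mm, which matches the lug. I lift, check, and carry it over.

Emit:
carry_out(steps=[0,0,-1,0,0,0,-1,0,0,-2,0,0,0,-1,0,0,-3,0,0,0,-1,0,0,-3,0,0,0,-1,0,0,0,0,0,0,-1])

```text
time_s: 7.08
eef_pos: [527.7, -42.7, 111.8]
ee_rot: [0.001, 0.998, -0.068, 0.004]
force: [0.9, -0.3, -3.9]
grip_width: 0.13
```

```bash
python3 plan.py 526.6 290 107
python3 - <<'E'
from rig import cams
import cv2
cv2.imwrite("pics/w6.png",cams.capture("wrist")[:,:,::-1])
E
```

```text
t 7.08 p [527.663 -42.659 111.841] th -0.13595768220642993 zax [ 0.008 -0.002 -1.   ] F [ 0.859 -0.336 -3.9  ] T [-0.082 -0.148  0.016] g 0.13
shift tool cm [ -4.618 -32.945   0.404]
```

View pics/w6.png

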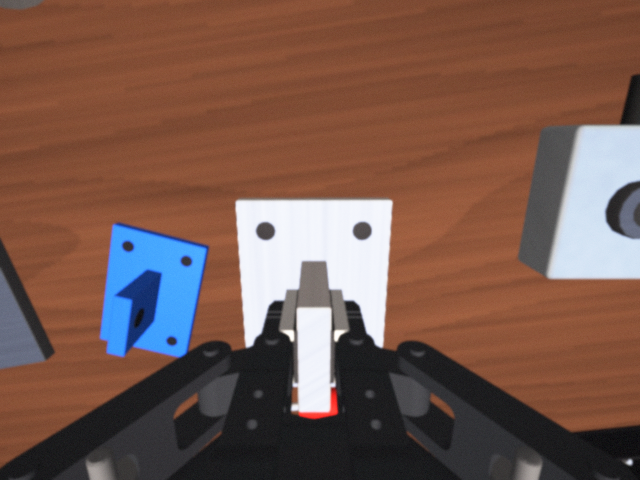

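The bracket is held: the force shows −3.9 N, about 0.4 kg, and the lug is centred between the pads. Now across to the bed.

Emit:
carry_out(steps=[-0.51,-3.66,0,0,0,0,-1,-0.51,-3.66,0,0,0,0,-1,-0.51,-3.66,0,0,0,0,-1,-0.51,-3.66,0,0,0,0,-1,-0.51,-3.66,0,0,0,0,-1,-0.51,-3.66,0,0,0,0,-1,-0.51,-3.66,0,0,0,0,-1,-0.51,-3.66,0,0,0,0,-1,-0.51,-3.66,0,0,0,0,-1,0,0,0,0,0,-1.1,-1,0,0,0,0,0,-1.1,-1,0,0,0,0,0,0,-1,0,0,0,0,0,0,-1])

```text
time_s: 8.22
eef_pos: [523.9, 290.0, 104.8]
ee_rot: [0.0, 1.0, 0.026, -0.001]
force: [-0.3, -0.1, -4.3]
grip_width: 0.136
```

```bash
python3 plan.py 526.6 300 40 0.057
python3 - <<'E'
from rig import cams
import cv2
for n in ("wrist","top"): cv2.imwrite(f"pics/{n}7.png",cams.capture(n)[:,:,::-1])
E
```

```text
t 8.22 p [523.893 290.032 104.778] th 0.05285662196383252 zax [-0.003 -0.001 -1.   ] F [-0.286 -0.057 -4.32 ] T [-0.009  0.006 -0.053] g 0.136
shift tool cm [ 0.342 -0.986  6.476]
rotvec units [ 0.008  0.034 -0.047]
```

View pics/wrist7.png

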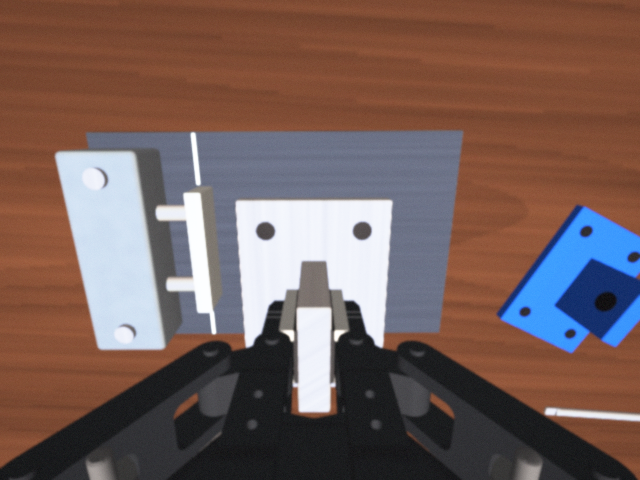

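View pics/top7.png

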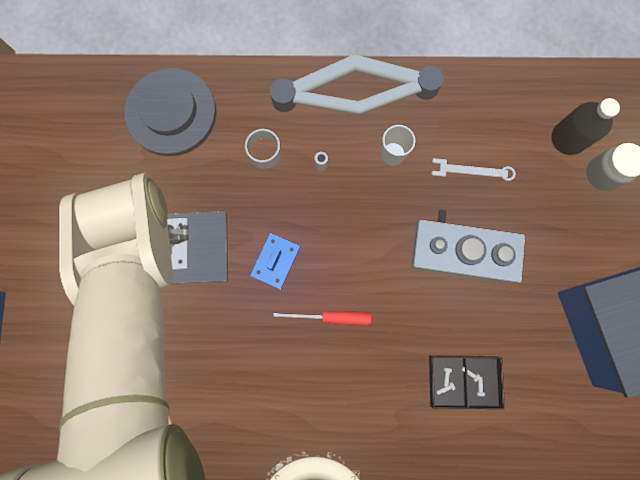

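The wrist picture shows the bed's corners at (89,132), (462,130) and (440,333), the line's ends at (195,133) and (213,333), and the stop at (205,250). The bracket is held over the bed. I'll enlarge and fit the fixture again.

Run:
```python
import cv2
im=cv2.imread("pics/wrist7.png");cv2.imwrite("pics/c7.png",cv2.resize(im[120:365,45:245],None,fx=2.4*1,fy=2.4,interpolation=cv2.INTER_CUBIC))
cv2.imwrite("pics/c7b.png",cv2.resize(im[120:340,225:475],None,fx=2.4*1,fy=2.4,interpolation=cv2.INTER_CUBIC))
```

```text
(no output)
```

View pics/c7.png

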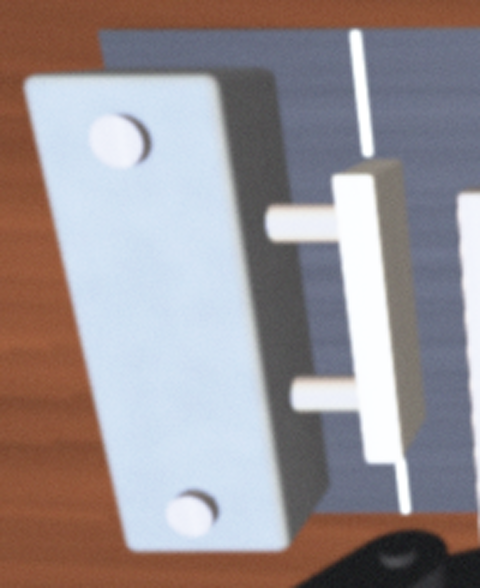

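View pics/c7b.png

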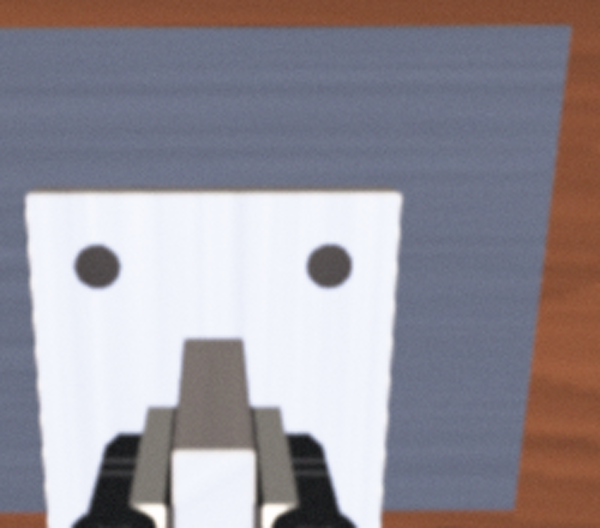

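```bash
cat > fit.py <<'E'
from h import *
from scipy.optimize import least_squares
np.set_printoptions(precision=2,suppress=True)
def fit(obs,x0):
    K={n:cal(n) for n in set(o[0] for o in obs)}
    def f(p):
        c,s=np.cos(p[2]),np.sin(p[2]); r=[]
        for n,u,v,l in obs:
            X=np.array([p[0]+c*l[0]-s*l[1],p[1]+s*l[0]+c*l[1],l[2]]);C,R,t=K[n];q=R@X+t
            r+=[C["fx"]*q[0]/q[2]+C["cx"]-u,C["fy"]*q[1]/q[2]+C["cy"]-v]
        return np.array(r)
    o=least_squares(f,x0,loss="soft_l1");return o.x,f(o.x).reshape(-1,2).T
E
python3 - <<'E'
from fit import *
W=lambda x,y:("wrist",45+x/2.4,120+y/2.4); V=lambda x,y:("wrist",225+x/2.4,120+y/2.4)
o=[(*W(100,31),(75,155,12)),(*W(355,31),(75,85,12)),(*W(405,512),(-75,85,12)),(*W(25,77),(65,153,48)),(*W(216,75),(65,107,48)),(*W(288,550),(-65,107,48)),(*W(130,550),(-65,153,48)),
(*W(373,176),(40,75,41.5)),(*W(401,463),(-40,75,41.5)),(*W(402,160),(40,75,13.5)),(*W(424,413),(-40,75,13.5)),(*V(572,25),(75,-90,12)),(*V(516,510),(-75,-90,12))]
x,r=fit(o,[527,281,.05]);print(x);print(r)
z=104.8-17.5+8
P=[onz("wrist",*V(a,b)[1:],z) for a,b in [(26,195),(402,193),(384,500),(45,500)]];print(np.array(P))
P=np.array(P);d=P[1]-P[0];print("front ang",np.arctan2(-d[0]*-1,-d[1])*1, np.linalg.norm(d)); 
print("right ang",np.arctan2(*(P[1]-P[2])[[1,0]]),"left",np.arctan2(*(P[0]-P[3])[[1,0]]))
m=(P[0]+P[1])/2;th=0.053;print("bracket centre",m-50*np.array([np.cos(th),np.sin(th),0]))
E
```

```text
[527.5  282.45   0.06]
[[-1.91  0.38  0.66 -4.27 -0.93  0.35 -2.72 -0.3   0.47  0.66  1.41  1.79
   0.48]
 [-0.81 -1.31  1.32 -0.93 -0.48  2.71  2.97  0.07  0.52 -0.4   2.41 -0.08
   1.3 ]]
[[570.68 326.82  95.3 ]
 [574.64 257.93  95.3 ]
 [510.59 253.93  95.3 ]
 [506.95 323.9   95.3 ]]
front ang 0.05732818629503574 68.99888604543375
right ang 0.06243247643150347 left 0.045835413676140614
bracket centre [522.73 289.73  95.3 ]
```

Emit:
carry_out(steps=[0.22,-0.6,1.5,0,0,-0.05,-1,0.22,-0.6,1.8,0,0,0,-1,0,0,1.8,0,0,0,-1,0,0,1.2,0,0,0,-1,0,0,0.6,0,0,0,-1,0,0,0,0,0,0,-1,0,0,0,0,0,0,-1])

```text
time_s: 8.9
eef_pos: [528.8, 302.4, 37.8]
ee_rot: [-0.0, 1.0, 0.03, 0.0]
force: [0.2, 0.3, -5.0]
grip_width: 0.134
```

```bash
python3 plan.py 527.7 302.4 29.5 0.057
python3 - <<'E'
from rig import cams
import cv2
for n in ("wrist","scene"): cv2.imwrite(f"pics/{n}8.png",cams.capture(n)[:,:,::-1])
im=cv2.imread("pics/scene8.png");cv2.imwrite("pics/s8.png",cv2.resize(im[120:260,370:530],None,fx=4.2,fy=4.2,interpolation=cv2.INTER_CUBIC))
E
```

```text
t 8.9 p [528.787 302.415  37.808] th 0.059190062278110245 zax [ 0.001  0.    -1.   ] F [ 0.242  0.348 -4.956] T [-0.025 -0.025 -0.003] g 0.134
shift tool cm [-0.109 -0.005  0.831]
rotvec units [-0.002 -0.006  0.025]
```

View pics/wrist8.png

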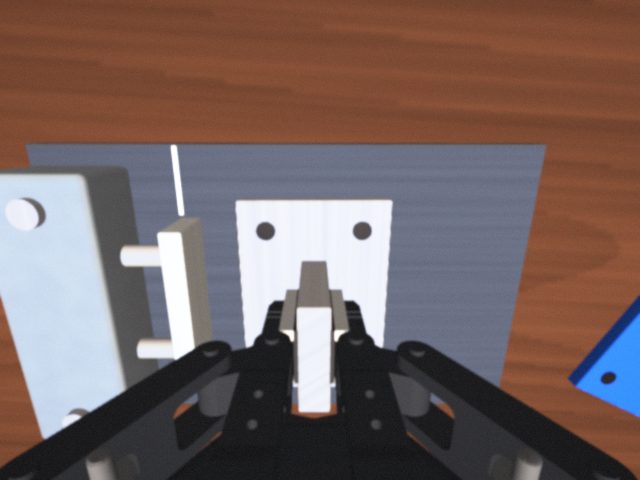

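View pics/s8.png

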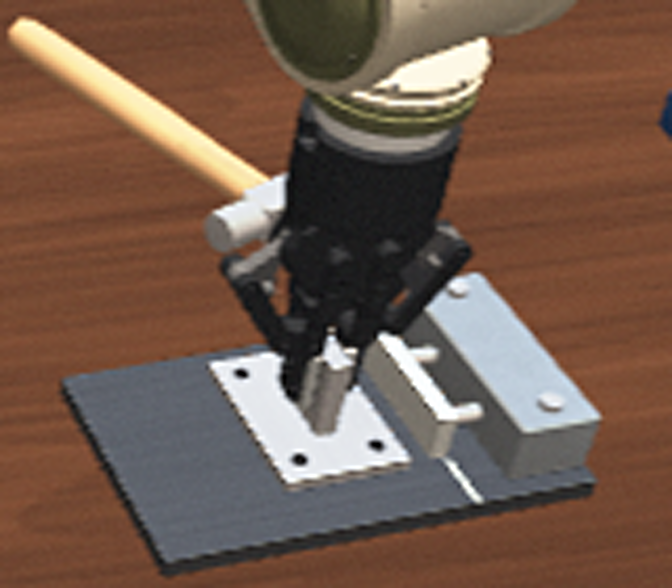

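Run:
```python
from h import *
np.set_printoptions(precision=2,suppress=True)
th=0.057;R=np.array([[np.cos(th),np.sin(th)],[-np.sin(th),np.cos(th)]])
o=np.array([527.6,282.2])
def loc(u,v,z): return R@(onz("wrist",u,v,z)[:2]-o)
print("bed far edge",loc(28,144,12),loc(320,144,12),loc(545,145,12))
print("line",loc(174,146,12),loc(182,213,12), "stop top",loc(186,235,41.5))
print("stop foot",loc(200,219,13.5))
print("br far",loc(236,201,28.3),loc(391,200,28.3), "L edge", loc(244,325,28.3),"R",loc(385,330,28.3))
im=cv2.imread("pics/wrist8.png");cv2.imwrite("pics/c8.png",cv2.resize(im[130:350,110:410],None,fx=2.6,fy=2.6,interpolation=cv2.INTER_CUBIC))
```

```text
bed far edge [ 74.4  153.77] [74.67 17.77] [ 74.43 -86.95]
line [73.63 85.85] [41.71 85.67] stop top [39.07 73.58]
stop foot [39.05 76.56]
br far [50.87 54.91] [ 51.46 -13.4 ] L edge [-11.11  54.97] R [-13.74 -14.88]
```

View pics/c8.png

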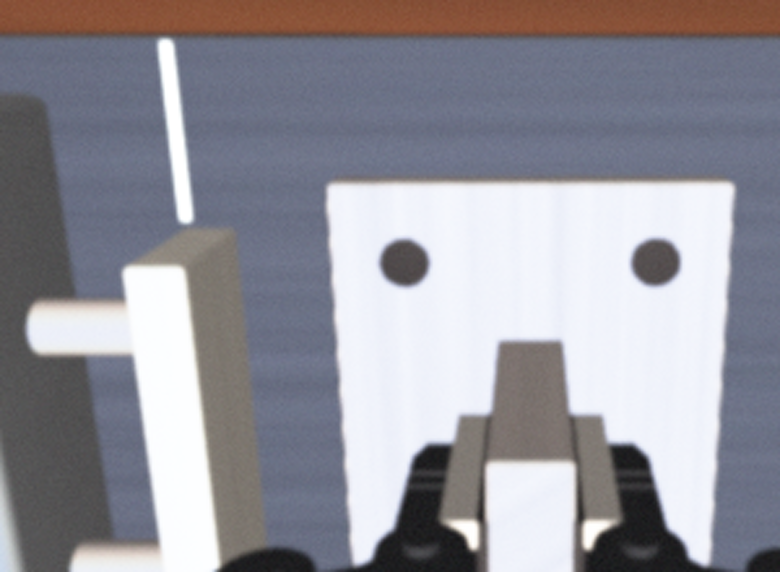

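The bracket is about 1.7 mm too far along +x. I correct that and lower it onto the bed.

Emit:
carry_out(steps=[-0.17,0,0.4,0,0,0.05,-1,0,0,0.3,0,0,0,-1,0,0,0.1,0,0,0,-1,0,0,0,0,0,0,-1,0,0,0,0,0,0,-1])

```text
time_s: 9.42
eef_pos: [526.8, 302.5, 29.6]
ee_rot: [-0.0, 1.0, 0.028, 0.0]
force: [-1.3, 0.4, -1.0]
grip_width: 0.133
```

```bash
python3 plan.py 526.9 302.4 29.5 0.057
```

```text
t 9.42 p [526.8   302.518  29.58 ] th 0.05564223775712893 zax [ 0.  0. -1.] F [-1.254  0.431 -1.016] T [-0.087  0.143 -0.001] g 0.133
shift tool cm [0.009 0.012 0.008]
rotvec units [-0.002 -0.003 -0.016]
```

Emit:
carry_out(steps=[0,-0.4,0.05,0,0,0,-1,0,-0.5,0,0,0,0,-1,0,-0.5,0,0,0,0,-1,0,-0.2,0,0,0,0,-1,0,0,0,0,0,0,-1,0,0,0,0,0,0,-1])

```text
time_s: 9.92
eef_pos: [526.4, 319.4, 29.5]
ee_rot: [-0.001, 1.0, 0.028, 0.001]
force: [1.6, -0.7, 5.4]
grip_width: 0.134
```

```bash
python3 plan.py
python3 - <<'E'
from rig import cams
import cv2
cv2.imwrite("pics/wrist9.png",cams.capture("wrist")[:,:,::-1])
im=cv2.imread("pics/wrist9.png");cv2.imwrite("pics/c9.png",cv2.resize(im[130:350,110:410],None,fx=2.6,fy=2.6,interpolation=cv2.INTER_CUBIC))
E
```

```text
t 9.92 p [526.429 319.37   29.536] th 0.056133226394190605 zax [ 0.002  0.001 -1.   ] F [ 1.625 -0.667  5.396] T [-0.2   -0.04  -0.002] g 0.134
```

View pics/c9.png

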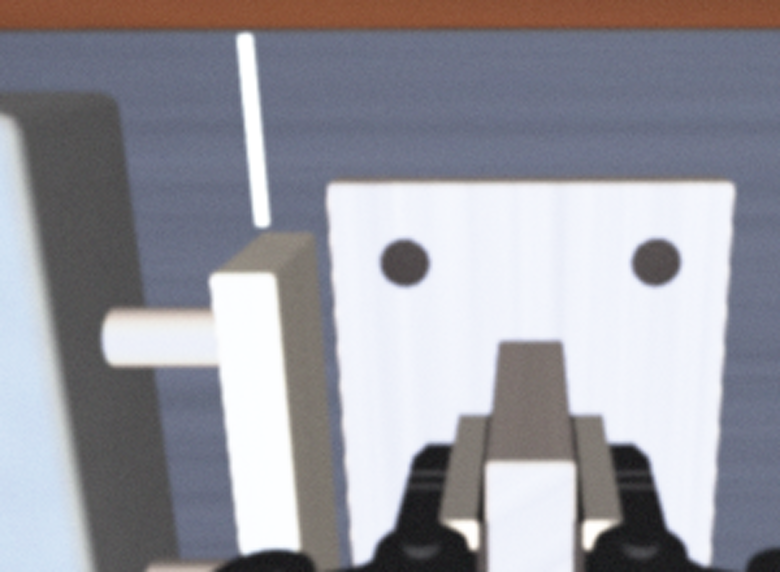

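Parallel to the stop, with a gap of about 3 mm and about 12–13 mm left to the line. I push on slowly.

Emit:
carry_out(steps=[0,-0.2,0,0,0,0,-1,0,-0.2,0,0,0,0,-1,0,-0.2,0,0,0,0,-1,0,-0.2,0,0,0,0,-1,0,0,0,0,0,0,-1,0,0,0,0,0,0,-1])

```text
time_s: 10.47
eef_pos: [526.0, 326.5, 29.5]
ee_rot: [0.0, 1.0, 0.028, 0.001]
force: [0.1, -6.1, 6.4]
grip_width: 0.132
```

```bash
python3 plan.py
python3 - <<'E'
from rig import cams
import cv2
cv2.imwrite("pics/wrist10.png",cams.capture("wrist")[:,:,::-1])
im=cv2.imread("pics/wrist10.png");cv2.imwrite("pics/c10.png",cv2.resize(im[130:350,110:410],None,fx=2.6,fy=2.6,interpolation=cv2.INTER_CUBIC))
E
```

```text
t 10.47 p [526.027 326.508  29.546] th 0.05593258772675 zax [ 0.002 -0.    -1.   ] F [ 0.14  -6.06   6.414] T [-0.864 -0.038 -0.032] g 0.132
```

View pics/c10.png

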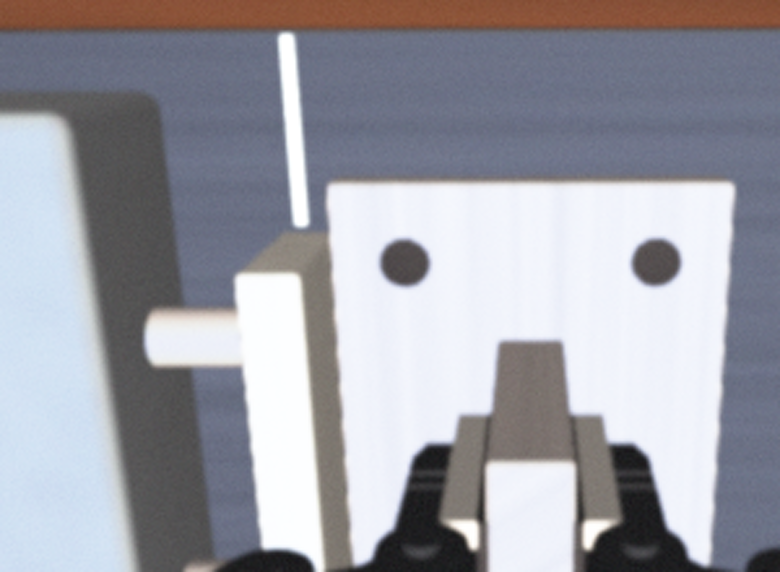

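```bash
cat > chk.py <<'E'
import sys
from h import *
np.set_printoptions(precision=2,suppress=True)
th=0.057;R=np.array([[np.cos(th),np.sin(th)],[-np.sin(th),np.cos(th)]]);o=np.array([527.6,282.2])
def loc(a,b,z): return R@(onz("wrist",110+a/2.6,130+b/2.6,z)[:2]-o)
E
python3 - <<'E'
from chk import *
print("line",loc(287,35,12),loc(301,225,12),"br edge",loc(328,184,20),loc(333,250,20),loc(352,560,20),"far R",loc(734,183,20))
print("stop top front",loc(302,272,41.5),loc(322,555,41.5), "bed edge",loc(400,29,12))
E
```

```text
line [73.49 85.5 ] [40.5  85.68] br edge [49.49 78.48] [37.96 78.41] [-23.94  78.87] far R [49.54  9.95]
stop top front [40.3 78.4] [-8.41 78.84] bed edge [74.44 66.31]
```

Emit:
carry_out(steps=[0,-0.2,0,0,0,0,-1,0,-0.2,0,0,0,0,-1,0,-0.1,0,0,0,0,-1,0,0,0,0,0,0,-1,0,0,0,0,0,0,-1])

```text
time_s: 10.93
eef_pos: [525.8, 330.6, 29.6]
ee_rot: [0.001, 1.0, 0.028, 0.0]
force: [-0.4, -10.7, 8.5]
grip_width: 0.135
```

```bash
python3 plan.py
python3 - <<'E'
from rig import cams
import cv2
for n in ("wrist","scene","top"): cv2.imwrite(f"pics/{n}11.png",cams.capture(n)[:,:,::-1])
im=cv2.imread("pics/wrist11.png");cv2.imwrite("pics/c11.png",cv2.resize(im[130:350,110:410],None,fx=2.6,fy=2.6,interpolation=cv2.INTER_CUBIC))
im=cv2.imread("pics/scene11.png");cv2.imwrite("pics/s11.png",cv2.resize(im[160:260,390:520],None,fx=6,fy=6,interpolation=cv2.INTER_CUBIC))
E
```

```text
t 10.93 p [525.77  330.611  29.576] th 0.0559366030169459 zax [ 0.001 -0.002 -1.   ] F [ -0.353 -10.745   8.494] T [-1.565 -0.003  0.05 ] g 0.135
```

View pics/c11.png

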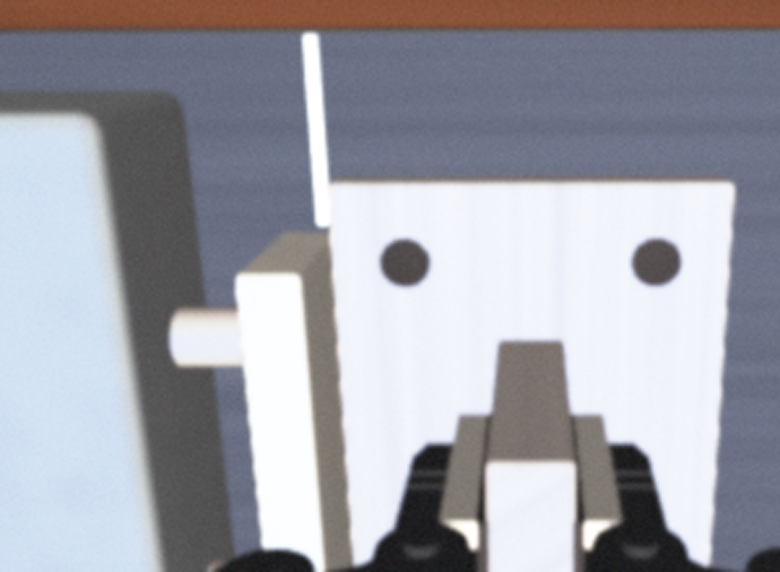

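View pics/s11.png

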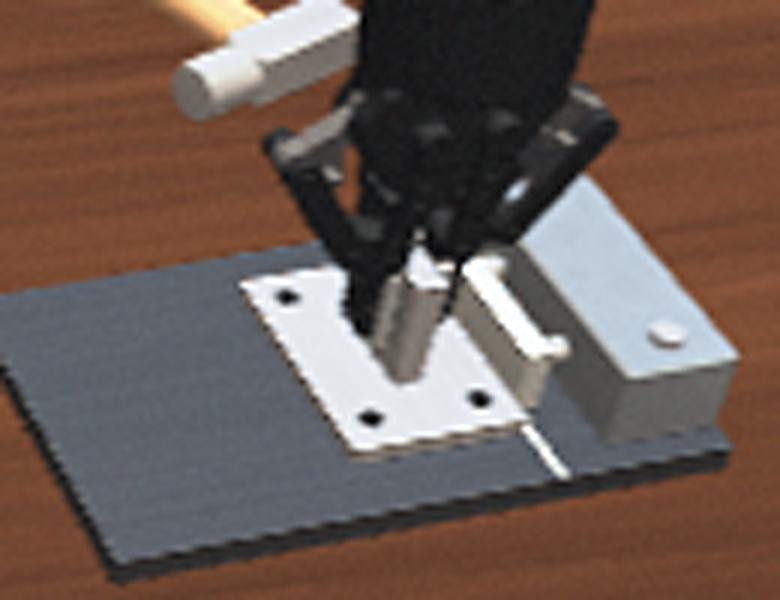

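Run:
```python
from chk import *
print("line",loc(311,35,12),loc(321,222,12),"br edge",loc(331,184,20),loc(336,250,20),loc(354,560,20),"far R",loc(734,183,20))
print("stop top front",loc(302,272,41.5),loc(324,555,41.5),"stop corner foot",loc(330,235,13.5), "bed edge",loc(400,29,12))
# scene camera: line vs bracket edge
def ls(a,b,z): return R@(onz("scene",390+a/6,160+b/6,z)[:2]-o)
print("scene line",ls(525,428,12),ls(565,473,12),"br corner",ls(521,422,20),"br -y corner",ls(352,446,20),ls(241,285,20),"stop top front",ls(525,358,41.5),"bed", ls(115,568,12),ls(725,453,12))
```

```text
line [73.45 85.52] [41.03 86.12] br edge [49.46 82.08] [37.94 82.  ] [-23.96  82.59] far R [49.5  14.07]
stop top front [40.3  82.53] [-8.41 82.65] stop corner foot [38.99 84.32] bed edge [74.4  70.41]
scene line [47.1  85.42] [72.85 87.75] br corner [51.27 79.49] br -y corner [47.79 13.33] [-47.18  12.46] stop top front [40.34 81.41] bed [ 77.64 -90.57] [ 77.76 150.31]
```

Wrist, force and TCP agree that about 2–3.5 mm is left. I go about 2.5 mm further.

Emit:
carry_out(steps=[0,-0.1,0,0,0,0,-1,0,-0.1,0,0,0,0,-1,0,-0.1,0,0,0,0,-1,0,0,0,0,0,0,-1,0,0,0,0,0,0,-1,0,0,0,0,0,0,-1])

```text
time_s: 11.58
eef_pos: [525.7, 333.1, 29.6]
ee_rot: [0.001, 1.0, 0.028, 0.0]
force: [0.1, -14.7, 9.8]
grip_width: 0.13
```

```bash
python3 plan.py
python3 - <<'E'
from rig import cams
import cv2
for n in ("wrist","scene","top"): cv2.imwrite(f"pics/{n}12.png",cams.capture(n)[:,:,::-1])
im=cv2.imread("pics/wrist12.png");cv2.imwrite("pics/c12.png",cv2.resize(im[130:350,110:410],None,fx=2.6,fy=2.6,interpolation=cv2.INTER_CUBIC))
cv2.imwrite("pics/c12b.png",cv2.resize(im[135:235,170:290],None,fx=6,fy=6,interpolation=cv2.INTER_CUBIC))
im=cv2.imread("pics/scene12.png");cv2.imwrite("pics/s12.png",cv2.resize(im[160:260,390:520],None,fx=6,fy=6,interpolation=cv2.INTER_CUBIC))
E
```

```text
t 11.58 p [525.66  333.052  29.625] th 0.05586612787598026 zax [ 0.001 -0.003 -1.   ] F [  0.135 -14.7     9.845] T [-2.103 -0.005  0.013] g 0.13
```

View pics/c12b.png

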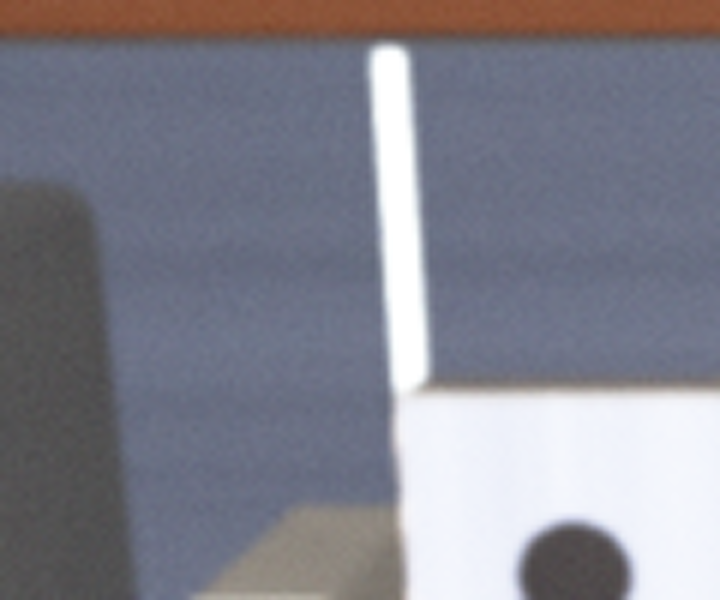

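View pics/s12.png

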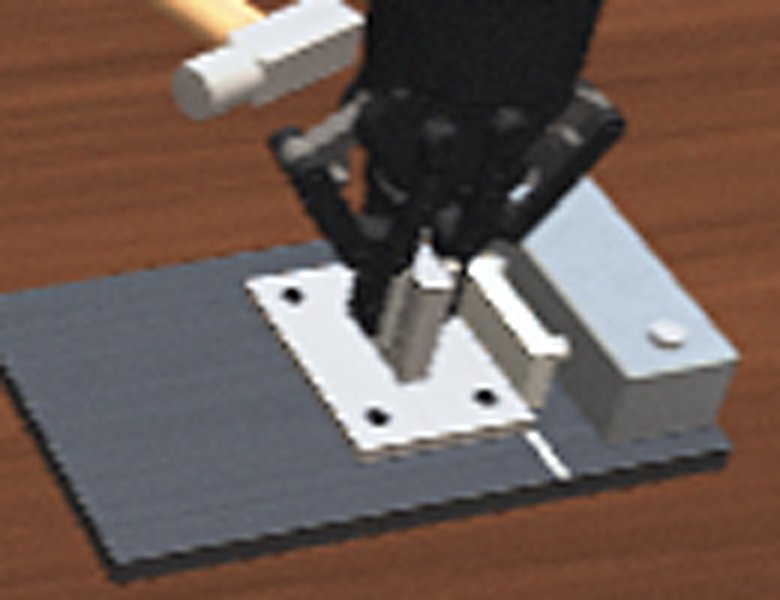

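View pics/top12.png

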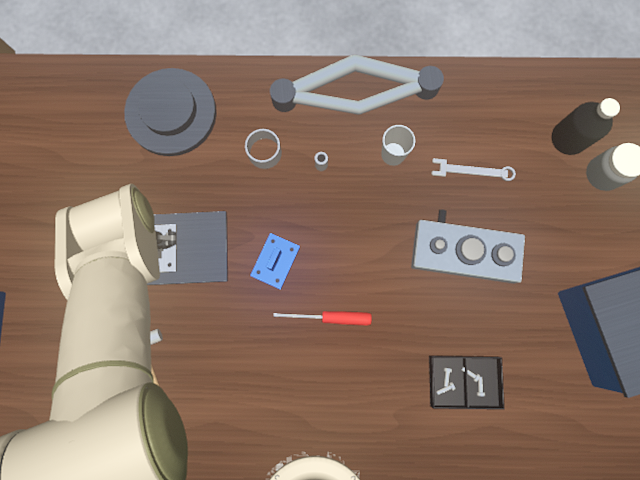

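Run:
```python
from chk import *
def l2(a,b,z): return R@(onz("wrist",170+a/6,135+b/6,z)[:2]-o)
print("line",l2(390,48,12),l2(401,200,12),l2(411,380,12))
print("br edge top",l2(397,392,20),l2(405,590,20))
import numpy as np
# bracket face bottom edge hidden. stop foot & stop top
im=cv2.imread("pics/wrist12.png")
# fixture refit + bracket fit in this view
def ls(a,b,z): return R@(onz("scene",390+a/6,160+b/6,z)[:2]-o)
print("scene line",ls(530,432,12),ls(565,473,12),"br",ls(536,417,20),ls(363,446,20),ls(246,284,20),"stop",ls(531,356,41.5))
```

```text
line [73.67 85.57] [62.71 85.51] [49.11 85.66]
br edge top [49.69 85.01] [34.62 85.44]
scene line [49.55 86.15] [72.85 87.75] br [50.16 86.19] [48.78 17.22] [-47.26  14.59] stop [39.87 84.08]
```

View pics/c12.png

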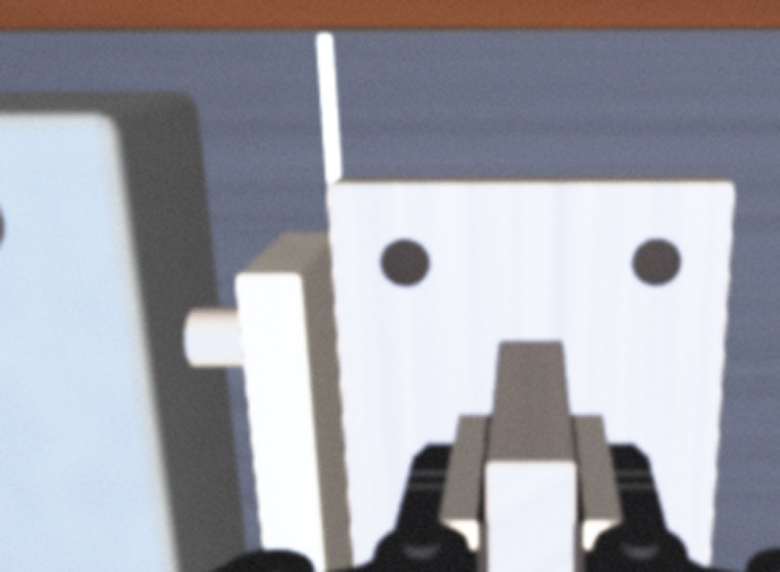

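The bracket's front edge now reads 85.0–85.4 mm and the line 85.6 mm, and it sits square and centred. I'll do a short hold to check that it's steady.

Emit:
carry_out(steps=[0,0,0,0,0,0,-1,0,0,0,0,0,0,-1,0,0,0,0,0,0,-1,0,0,0,0,0,0,-1,0,0,0,0,0,0,-1,0,0,0,0,0,0,-1])

```text
time_s: 12.23
eef_pos: [525.7, 333.0, 29.6]
ee_rot: [0.001, 1.0, 0.028, 0.0]
force: [-1.8, -14.2, 10.8]
grip_width: 0.129
```

```bash
python3 plan.py; python3 -c "
from rig import finish_job
print(finish_job())"
```

```text
t 12.23 p [525.671 333.036  29.648] th 0.05591087735461307 zax [ 0.001 -0.003 -1.   ] F [ -1.81  -14.225  10.769] T [-2.144 -0.002  0.045] g 0.129
the job is handed in; nothing more can be done
None
```

I finished the job and handed it in at 12.2 s, with the arm still holding the bracket pressed against the stop. The hand-in gave no verdict.

- **Keys:** I pressed large, medium, then small, one at a time, each down until it bottomed at about z = 55.7 mm under 20–30 N. The pictures showed the large and medium keys springing back. I took no close-up of the small key after releasing it.
- **Bracket:** It lies flat on the bed, square to the stop to within about 0.5°, and centred to within about 1 mm.
- **Stop:** In the wrist picture the bracket's front edge is at 85.0–85.4 mm and the scribed line at 85.6 mm, so the stop is about half-way in and not bottomed out.
- **Push:** It held steady over a half-second check, with the arm moving less than 0.1 mm at about 14 N. The half-way spring force is about 10 N. I put the rest down to friction on the bed, since the bracket is also pressed down with about 10 N.
- **Disagreement between cameras:** The scene camera puts the bracket edge, the stop and the line between 84 and 88 mm. That is coarser than the wrist view but consistent with it.
- **Other things on the bench:** They look unmoved in the last top picture, including the blue look-alike bracket. The hammer is mostly hidden by the arm there.

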